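# Stand the angle bracket up and send it under the inspection hood

### The job

With the carrier at its loading station, tip the angle bracket over its corner, from its long leg onto its short leg, so that it stands with the long leg upright and the short leg inside the white outline on the deck; roll it over its corner without lifting it off the deck, and let go of it. Then push the carrier along its rail under the hood until it drops into the detent of the inspection station, with the bracket still standing in the outline, and leave the small parts on the bench alone.

Things in the scene. Friction and masses are not known exactly. Their poses are not given: they have to be found in the camera images.
- bracket: Aluminium angle bracket (L), 45 mm wide, legs 12 mm thick, long leg 100 mm, short leg 60 mm outside, 0.2 to 0.42 kg. Origin: middle of the outer corner edge; x along the long leg, z along the short leg, y along the edge. Starts with the long leg flat, pointing left, z up; must end with x up and the short leg to the right of the corner. Beyond 66 degrees of tipping it falls over by itself.
- foot (a point): Centre of the outer face of the bracket's short leg (30 mm from the corner along the bracket's z, axes as the bracket's); this face must finally lie on the deck. The bracket's inner corner is filled by a 12 mm chamfer over the whole width, so its side edges can be gripped across the 45 mm width on either leg or, with the tool along the bisector of the legs, at the corner.
- pad (a point): Centre of the white painted outline (67 mm in x by 82 mm in y inside) on the flat top of the dark carrier deck, 54 mm above the bench; x along the rail to the hood, y left, z up. The bracket's corner starts within about 8 mm of the point 30 mm to the left (+y), so tipping it in place lands the short leg in the outline. The deck reaches 51 mm right, 145 mm left and 42.5 mm fore and aft of here.
- push_face (a point): Middle of the carrier's near face (toward the robot), the place to push: a flat upright face 196 mm wide, from 32 to 54 mm above the bench; this point is 43 mm above the bench; x along the rail toward the hood, y left, z up. It moves with the carrier.
- carrier (a joint): Slide of the carrier along the rail (m): 0 at the loading station (start), 0.180 at the inspection station under the hood. A sprung pin holds it in each station: about 4 to 5 N push it out of the loading detent and, 12 to 6 mm before the end, into the inspection detent; about 2 N in between. A stop 3 mm beyond the inspection station ends the travel; pressing gently against it is harmless.
- rail_unit: Fixed rail unit; origin on the bench below the deck's centre at the loading station, x along the rail toward the hood (away from the robot), y left, z up. Base plate x -80 to 280, y +-60 mm, 8 mm high; steel rail 30 mm wide, top 26 mm above the bench, x -70 to 240 mm, with small end stops.
- hood_edge (a point): Middle of the lower front edge of the fixed white lamp hood over the inspection station, 214 mm above the bench; axes as the rail unit. From here the hood reaches 105 mm to each side, 150 mm back and 41 mm up. At the inspection station the push face lies 20 mm behind this edge, so the tool must lean back toward the robot (22 to 45 degrees) to push the carrier home.
- brass_adapter: Small brass threaded adapter, 19x22x25 mm, standing on the bench to the left of the rail; leave it alone. Origin at its underside.
- blank_plug: Small knurled steel plug, 20x20x22 mm, standing on the bench to the left of the rail; leave it alone. Origin at its underside.
- parts_box: Small pale, almost white plastic parts box, 70x63x48 mm, on the bench to the left of the rail; leave it alone. Origin at its underside.
Mind the look-alikes: they are no part of the job. Leave any red or turquoise look-alike of the bracket alone.

How it is judged:
By the outcome, as a careful person would: the job done as asked, in the order asked, and still so for the second after the job is handed in, with the robot touching nothing.
It also fails if it takes over 67 s, if anything falls off the work surface, if the arm or the gripper's body presses on something with over 40 N, if the wrist force passes 120 N, or if a joint passes its speed limit or range.

### The arm

A 6-joint arm with a two-finger parallel gripper is mounted at the origin on a cart in front of the work surface, level with it; the furniture and walls round the work are solid. World frame = base frame: x ahead of the robot, y to its left, z up, the work surface at z = 0. Lengths are in mm, angles in rad, forces in N, time in s.
With the tool pointing down it reaches from about 350 to 775 mm from the base axis. Payload 7.3 kg.
Tool frame: the origin (TCP) lies at the very end of the fingers, on their centre line; the grasp point (between the pads) lies 19 mm behind it (bot.grip_point_offset is the distance from the TCP to the grasp point, in mm); z points along the fingers, y is the line along which they close (so a half turn about z gives the same grasp; the last joint's range is limited). The gripper opens to 92 mm and grips with 3 to 60 N. Pads are 19 mm wide; open, the fingers measure 130 mm over their backs; the gripper's body (75 mm by 190 mm) begins 47 mm behind the grasp point.
Start: joints at [1.147, 0.342, 1.524, -0, 1.275, -0.146], TCP at [143.961, 504.896, 226.741] pointing down, gripper open.
Joint ranges: [-2.53, 2.53], [-0.77, 2.02], [0.04, 2.7], [-1, 4.14], [0.28, 2.66], [-3.11, 3.11]. Speed limits (rad/s): [2.57, 2.57, 3.14, 3.14, 3.14, 3.14].

### API

Orientations are given as [roll, pitch, yaw] about the fixed x, y, z axes, in that order (R = Rz(yaw) Ry(pitch) Rx(roll)).
In Python, from plant import bot gives the robot as it stands. The module is installed in compiled form; this text tells all that it offers.
- The arm moves only by the shell command python3 -m jog 'ROWS' [OPENING]. ROWS is JSON, a list of rows, each a list of 6 numbers: the shift along the tool's x, y, z in mm, then the turn, a rotation vector about the tool's x, y, z in rad. In form: [[dx, dy, dz, rx, ry, rz], ...]. A call has 1 to 12 rows; each row shifts and turns the commanded pose from where the row before left it, along the tool's axes as they then stand; what a row does not reach is not made up. A row lasts 1/10 s, in which the tool goes at most 50 mm and 8.59 degrees, less where a joint would pass 70% of its speed; a pose out of reach is approached as far as the arm can. A call with a gripper value outside its range is refused whole. OPENING is the opening in per cent of the stroke, from 0 (shut) to 100 (fully open), set as the call begins (- or left out, the last holds). The fingers move at their own pace and stop on an object; the grip force is fixed at half the most. Time passes only in rows, so rows that do not move let the fingers close. It gives the time, the measured TCP pose, the force, the opening and the grip force at its end, in the units of the state.
- bot.get_obs(): the state, without advancing time (a new reading comes with each control period).
- bot.capture(name): name is "scene" or "side" or "wrist"; returns the picture (384x512x3 uint8, red, green, blue); there is no depth.
- bot.camera_model(name): a dict with "fx", "fy", "cx", "cy" (pixels), "position" and "orientation" of the camera in the world; the wrist camera has in their place "T_tool_cam" (4x4, takes a point from camera to tool coordinates, whose origin is the TCP and whose axes are the flange's). Camera axes: x right, y down, z forward; pixel columns grow to the right and rows downward; lengths in mm; the calibration is good to about 2 mm. A picture is of the moment at which its call begins: read the wrist's pose just before it. camera_model takes no time and is no camera call.
- bot.close_job(): hands the job in; it is judged then, once.
Trained networks look in the newest picture that a camera, given by its name, has taken for a name from the list of things; names that differ only in an ending like _2 or _b are one class to them, and where a whole thing is asked for, a point or a joint stands for the part that bears it (a point fixed in the world has none). Each returns a list of dicts, best first, with "p" (0 to 1); they miss things now and then, are a little off and sometimes report something else, mostly with a low value. They report only what shows in the picture. A call takes as long as a camera call. They do not tell look-alikes from the thing itself.
- bot.outline_of(target, camera): "mask" (384x512 bool, what is visible of it) and "pixel" ([column, row] in pixels, amid what is visible of it).
The state is a dict: "time": time; "joint_positions": joint angles; "dq": joint speeds; "tau": joint torques, N m; "tool_pos": TCP position; "tcp_rot": TCP orientation; "contact_force": force on the tool from outside, world axes, zero at the start; "moment": the same for the moment, N m; "grip_width": finger opening in mm; "finger_force": force on a finger pad.
Only numpy, scipy, OpenCV 4.12 (cv2) and the standard library are available. Lean on these libraries where they do the work, as an engineer would, in place of code of your own. Each camera call takes 0.05 s, during which the arm holds its last target. There are 200 camera calls.

## Working session

There is one attempt and no reset: what is moved stays moved. The work goes in short steps, Python scripts to look and compute and a shell command to move; the robot and the scene stay as the last step left them, time stands still between calls to the robot, and variables do not carry over. Pictures are saved under pics/ and viewed, at most 10 in all, crops included, and the job is handed in when it is done.

```bash
mkdir -p pics
cat > h.py <<'E'
import numpy as np, cv2
from plant import bot
from scipy.spatial.transform import Rotation as R
def cam(n):
    m=bot.camera_model(n); K=np.array([[m['fx'],0,m['cx']],[0,m['fy'],m['cy']],[0,0,1]])
    if 'T_tool_cam' in m:
        o=bot.get_obs(); T=np.eye(4); T[:3,:3]=R.from_euler('xyz',o['tcp_rot']).as_matrix(); T[:3,3]=o['tool_pos']
        T=T@np.array(m['T_tool_cam']); return K,T[:3,:3],T[:3,3]
    q=np.array(m['orientation'],float)
    Rm=q if q.shape==(3,3) else (R.from_euler('xyz',q).as_matrix() if q.size==3 else R.from_quat(q).as_matrix())
    return K,Rm,np.array(m['position'])
def ray(C,px,z):
    K,Rm,p=C; d=Rm@np.linalg.solve(K,[px[0],px[1],1.]); return p+d*(z-p[2])/d[2]
def proj(C,P):
    K,Rm,p=C; c=(np.atleast_2d(P)-p)@Rm; c=c@K.T; return c[:,:2]/c[:,2:]
def tri(C1,a,C2,b):
    A=[];B=[]
    for C,px in((C1,a),(C2,b)):
        d=C[1]@np.linalg.solve(C[0],[px[0],px[1],1.]); d/=np.linalg.norm(d); M=np.eye(3)-np.outer(d,d); A.append(M);B.append(M@C[2])
    return np.linalg.solve(sum(A),sum(B))
def save(im,f): cv2.imwrite('pics/'+f,im[:,:,::-1])
E
python3 - <<'E'
from h import *
o=bot.get_obs(); print(o)
ims=[]
for n in('scene','side'):
    print(n,bot.camera_model(n)); im=bot.capture(n); save(im,n+'0.png'); ims.append(im)
    for t in('bracket','foot','pad','push_face','carrier','hood_edge','rail_unit'):
        try: print(t,[(round(d['p'],2),np.round(d['pixel']).tolist(),int(d['mask'].sum())) for d in bot.outline_of(t,n)[:4]])
        except Exception as e: print(t,e)
E
```

```text
{'time': 0.0, 'joint_positions': array([ 1.14699396e+00,  3.42710746e-01,  1.52501908e+00, -3.80617268e-06,
        1.27540059e+00, -1.46026230e-01]), 'dq': array([ 0.00073435, -0.00094366, -0.00038089,  0.00077216, -0.00237811,
       -0.0011311 ]), 'tau': array([ 3.57842982e-04, -4.31224680e+01, -2.44219244e+01,  7.18487240e-02,
        5.56861516e-02, -1.43246111e-04]), 'tool_pos': array([143.78711603, 504.50037237, 226.05046434]), 'tcp_rot': array([-3.14007074e+00, -2.20154264e-04,  2.86381746e+00]), 'contact_force': array([-0.15857018,  0.55218258, -0.94982483]), 'moment': array([-0.03609875,  0.01832135,  0.01450774]), 'finger_force': 0.0, 'grip_width': 91.6452124202275}
scene {'fx': 459.9985373975152, 'fy': 459.9985373975152, 'cx': 260.74559194432584, 'cy': 188.30692982193378, 'position': array([172.01580871, 649.09124059, 950.36783456]), 'orientation': array([-2.37565792, -0.01192928, -2.64012054])}
bracket [(0.93, [275.0, 165.0], 588), (0.75, [253.0, 211.0], 836), (0.56, [333.0, 200.0], 739)]
foot [(0.96, [329.0, 203.0], 674), (0.86, [252.0, 217.0], 800)]
pad [(0.66, [258.0,
[... 184 characters left out ...]
 [240.0, 269.0], 970)]
side {'fx': 443.81598704652555, 'fy': 443.81598704652555, 'cx': 253.57392870129365, 'cy': 190.8850570767479, 'position': array([  93.00528351, -831.41148427,  700.85500974]), 'orientation': array([-2.11809763,  0.01876951, -0.51115834])}
bracket [(0.9, [266.0, 212.0], 660), (0.9, [237.0, 288.0], 789), (0.7, [326.0, 274.0], 835)]
foot [(0.96, [327.0, 272.0], 823), (0.78, [243.0, 292.0], 703), (0.66, [263.0, 209.0], 666)]
pad [(0.94, [273.0, 229.0], 1468)]
push_face [(0.93, [273.0, 231.0], 1437), (0.2, [264.0, 214.0], 665)]
carrier [(0.9, [269.0, 229.0], 1469), (0.52, [334.0, 137.0], 4106)]
hood_edge [(0.59, [331.0, 139.0], 4087)]
rail_unit [(0.58, [313.0, 196.0], 8106)]
```

View pics/scene0.png

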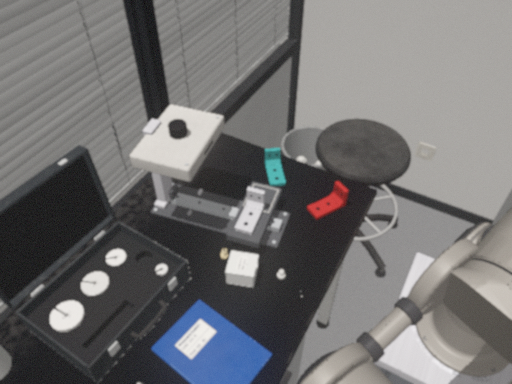

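View pics/side0.png

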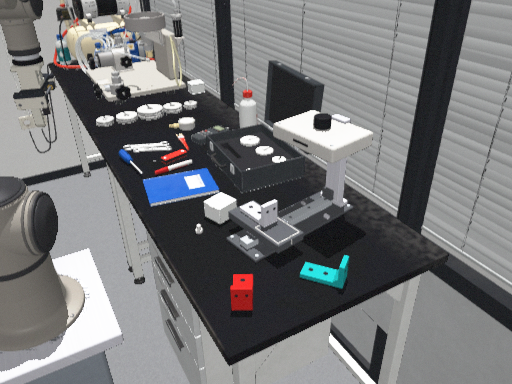

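The scene view has three L brackets: aluminium at (253,211), turquoise at (275,165) and red at (333,200). In the side view they are at (263,212), (326,274) and (240,290). I choose the aluminium one on the carrier deck and check it in one crop.

Run:
```python
from h import *
a=cv2.imread('pics/scene0.png')[165:265,210:310]; b=cv2.imread('pics/side0.png')[180:280,215:315]
cv2.imwrite('pics/crop0.png',np.hstack([cv2.resize(x,(400,400),interpolation=cv2.INTER_CUBIC) for x in(a,b)]))
```

```text
(no output)
```

View pics/crop0.png

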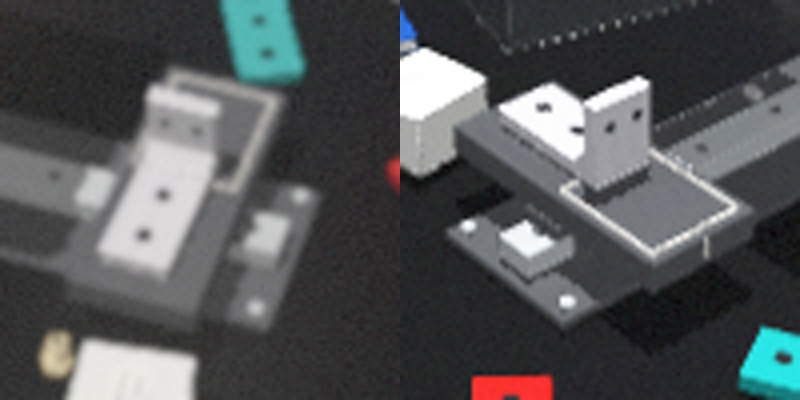

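Run:
```python
from h import *
S,D=cam('scene'),cam('side')
sc=lambda x,y:(210+x/4-.4,165+y/4-.4); sd=lambda x,y:(215+(x-400)/4-.4,180+y/4-.4)
for n,C,f,P in(('side',D,sd,dict(ol=(562,188),ob=(655,252),orr=(742,208),deckNL=(455,128),deckNR=(655,265),deckFR=(752,210))),
 ('scene',S,sc,dict(oNR=(232,190),oFR=(282,98),oFL=(172,72),deckFL=(70,282),deckNL=(192,316),))):
    for k,p in P.items(): print(n,k,ray(C,f(*p),54).round(1))
# bracket top edge of short leg z=114
for k,a,b in(('topOuterNear',(218,102),(583,104)),):pass
print('scene long leg end', ray(S,sc(100,252),66).round(1), ray(S,sc(165,275),66).round(1))
print('side short top', [ray(D,sd(*p),114).round(1) for p in((583,103),(650,78))])
print('scene short top', [ray(S,sc(*p),114).round(1) for p in((150,87),(220,102))])
print('side short bottom', [ray(D,sd(*p),54).round(1) for p in((583,190),(650,152))])
```

```text
side ol [521.9 -49.6  54. ]
side ob [ 537.5 -133.    54. ]
side orr [ 605.7 -123.4   54. ]
side deckNL [494.6  43.9  54. ]
side deckNR [ 531.  -143.4   54. ]
side deckFR [ 609.7 -128.2   54. ]
scene oNR [520.8 -46.2  54. ]
scene oFR [ 530.1 -135.1   54. ]
scene oFL [ 606.9 -120.1   54. ]
scene deckFL [572.5  68.6  54. ]
scene deckNL [494.4  54.7  54. ]
scene long leg end [563.3  47.5  66. ] [519.5  43.5  66. ]
side short top [array([535.8, -52.8, 114. ]), array([585.2, -49.8, 114. ])]
scene short top [array([583.4, -50.2, 114. ]), array([538.5, -60.4, 114. ])]
side short bottom [array([532., -58.,  54.]), array([589.2, -44.4,  54. ])]
```

The crop confirms the grey-white aluminium bracket on the dark deck: long leg flat, pointing left, with the white outline on its right. The pad is at about (563,-85), rail yaw is about 0.19 rad and the bracket corner is at about (560,-53). I move above it for a close look.

```bash
cat >> h.py <<'E'
from scipy.linalg import logm,expm
def pose():
    o=bot.get_obs(); T=np.eye(4); T[:3,:3]=R.from_euler('xyz',o['tcp_rot']).as_matrix(); T[:3,3]=o['tool_pos']; return T
def tgt(p,yaw,lean=0,back=0):
    # tool y along rail x (yaw), z down; lean>0: handle to the left (about tool y)
    y=np.array([np.cos(yaw),np.sin(yaw),0]);z=np.array([0,0,-1.]);x=np.cross(y,z)
    M=np.stack([x,y,z],1)@R.from_rotvec([back,0,0]).as_matrix()@R.from_rotvec([0,-lean,0]).as_matrix(); T=np.eye(4);T[:3,:3]=M;T[:3,3]=p; return T
def rows(T1,n,T0=None,show=True):
    T0=pose() if T0 is None else T0
    X=np.linalg.inv(T0)@T1; r=R.from_matrix(X[:3,:3]).as_rotvec()/n; 
    L=np.real(logm(X))/n; E=expm(L); row=np.r_[E[:3,3],r]
    if show: print('total shift',X[:3,3].round(1),'rot',(r*n).round(3)); print('row x%d'%n,row.round(4).tolist(),'mid',(T0@expm(L*n/2))[:3,3].round(0))
    return row
E
python3 - <<'E'
from h import *
rows(tgt([555,-40,245],.19),18)
E
```

```text
total shift [-544.7 -411.3  -18.3] rot [ 0.    -0.     1.103]
row x18 [-39.5902, -5.0094, -1.0145, 0.0, -0.0, 0.0613] mid [427. 291. 236.]
```

```bash
python3 -m jog '[[-39.6,-5,-1,0,0,0.0613],[-39.6,-5,-1,0,0,0.0613],[-39.6,-5,-1,0,0,0.0613],[-39.6,-5,-1,0,0,0.0613],[-39.6,-5,-1,0,0,0.0613],[-39.6,-5,-1,0,0,0.0613],[-39.6,-5,-1,0,0,0.0613],[-39.6,-5,-1,0,0,0.0613],[-39.6,-5,-1,0,0,0.0613]]' && python3 -m jog '[[-39.6,-5,-1,0,0,0.0613],[-39.6,-5,-1,0,0,0.0613],[-39.6,-5,-1,0,0,0.0613],[-39.6,-5,-1,0,0,0.0613],[-39.6,-5,-1,0,0,0.0613],[-39.6,-5,-1,0,0,0.0613],[-39.6,-5,-1,0,0,0.0613],[-39.6,-5,-1,0,0,0.0613],[-39.6,-5,-1,0,0,0.0613],[0,0,0,0,0,0],[0,0,0,0,0,0]]'
python3 - <<'E'
from h import *
print(bot.get_obs()['joint_positions'].round(3)); C=cam('wrist'); im=bot.capture('wrist'); np.save('C1.npy',np.array(C,dtype=object),allow_pickle=True)
# overlay predicted model
y=.19; c,s=np.cos(y),np.sin(y); pad=np.array([563.5,-85.3])
def L(x,yy,z): return [pad[0]+c*x-s*yy,pad[1]+s*x+c*yy,z]
print('outline inner', proj(C,[L(a,b,54) for a,b in((-33.5,-41),(33.5,-41),(33.5,41),(-33.5,41))]).round(0).tolist())
save(cv2.resize(im,(768,576),interpolation=cv2.INTER_CUBIC),'w1.png')
E
```

```text
time: 1.7
tool_pos: [427.8, 289.4, 235.8]
tcp_rot: [3.141, 0.0, 2.31]
contact_force: [0.2, 0.5, -0.4]
grip_width: 91.7
finger_force: 0.0
time: 2.8
tool_pos: [555.0, -40.8, 244.5]
tcp_rot: [-3.141, -0.001, 1.759]
contact_force: [0.3, 0.9, 1.0]
grip_width: 91.8
finger_force: 0.0
[-0.211  0.388  1.405  0.     1.349 -0.399]Traceback (most recent call last):
  File "<stdin>", line 2, in <module>
ValueError: could not broadcast input array from shape (3,3) into shape (3,)
```

Run:
```python
from h import *
C=cam('wrist'); im=bot.capture('wrist'); np.savez('C1.npz',K=C[0],R=C[1],p=C[2])
y=.19; c,s=np.cos(y),np.sin(y); pad=np.array([563.5,-85.3])
def L(x,yy,z): return [pad[0]+c*x-s*yy,pad[1]+s*x+c*yy,z]
print('outline inner', proj(C,[L(a,b,54) for a,b in((-33.5,-41),(33.5,-41),(33.5,41),(-33.5,41))]).round(0).tolist())
save(cv2.resize(im,(768,576),interpolation=cv2.INTER_CUBIC),'w1.png')
```

```text
outline inner [[235.0, 232.0], [282.0, 232.0], [284.0, 176.0], [234.0, 176.0]]
```

View pics/w1.png

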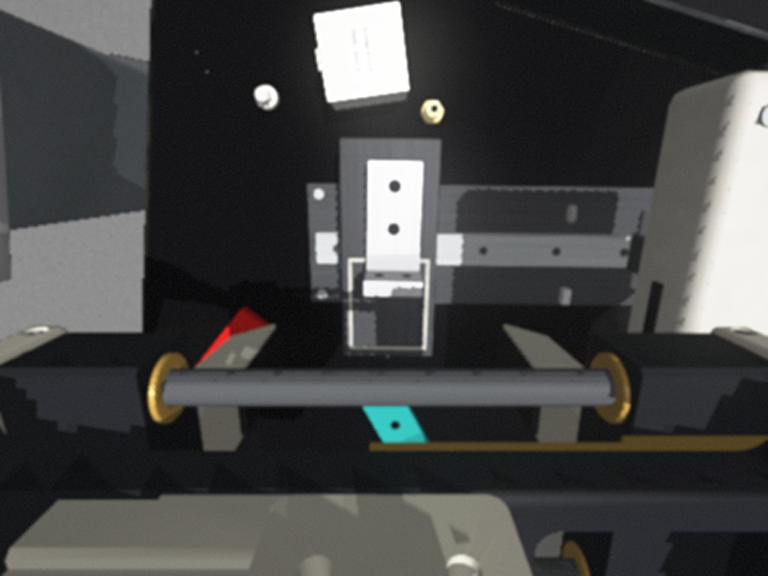

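The wrist view shows the bracket centred at (394,215) of the 1.5x picture, with its short leg top at rows 281–296. The outline corners are at about (349,259) and (432,348). I compute the corner from this.

Run:
```python
from h import *
d=np.load('C1.npz'); C=(d['K'],d['R'],d['p'])
f=lambda x,y:((x+.5)/1.5-.5,(y+.5)/1.5-.5)
y=.19; c,s=np.cos(y),np.sin(y)
def loc(P,o=(563.5,-85.3)): v=np.array(P[:2])-o; return [round(c*v[0]+s*v[1],1),round(-s*v[0]+c*v[1],1)]
o=[ray(C,f(*p),54) for p in((349,260),(429,260),(431,348),(350,348))]
print('outline',[loc(p) for p in o]); pc=np.mean(o,0); print('pad',pc.round(1))
for n,p,z in(('endL',(367,160),66),('endR',(424,161),66),('midL',(364.5,265),66),('midR',(421.5,265),66),('shortTopOuterL',(363,296.5),114),('R',(423.5,296.5),114)):
    P=ray(C,f(*p),z); print(n,P.round(1),loc(P,pc[:2]))
for n in('scene',):
    pass
print(C[2])
# joints check
```

```text
outline [[np.float64(-35.2), np.float64(44.3)], [np.float64(36.0), np.float64(44.3)], [np.float64(40.2), np.float64(-40.7)], [np.float64(-36.5), np.float64(-40.7)]]
pad [564.3 -83.3  54. ]
endL [522.1  38.   66. ] [np.float64(-18.5), np.float64(127.0)]
endR [567.4  45.9  66. ] [np.float64(27.4), np.float64(126.3)]
midL [535.1 -47.6  66. ] [np.float64(-21.9), np.float64(40.6)]
midR [583.4 -38.3  66. ] [np.float64(27.3), np.float64(40.6)]
shortTopOuterL [539.2 -60.8 114. ] [np.float64(-20.4), np.float64(26.9)]
R [584.1 -52.1 114. ] [np.float64(25.4), np.float64(26.9)]
[541.75424294  29.63007667 402.53792683]
```

Run:
```python
from h import *
y=.17; c,s=np.cos(y),np.sin(y); cor=np.array([561.5,-56,54]); b=np.array([-s,c,1])/2**.5
A=tgt(cor+b*90,y,np.pi/4); B=tgt(cor+b*14,y,np.pi/4)
A0=tgt(cor+b*150,y,np.pi/4)
rows(A0,10); print(A0[:3,3]); rows(B,8,A0)
```

```text
total shift [88.3  5.4 84.7] rot [ 0.008 -0.786  0.02 ]
row x10 [11.5092, 0.4859, 5.0084, 0.0008, -0.0786, 0.002] mid [548.  13. 211.]
[543.55550206  48.53705082 160.06601718]
total shift [  0.   0. 136.] rot [-0.  0. -0.]
row x8 [0.0, 0.0, 17.0, -0.0, 0.0, -0.0] mid [552.   1. 112.]
```

```bash
python3 -m jog '[[11.5,0.5,5,0.001,-0.0786,0.002],[11.5,0.5,5,0.001,-0.0786,0.002],[11.5,0.5,5,0.001,-0.0786,0.002],[11.5,0.5,5,0.001,-0.0786,0.002],[11.5,0.5,5,0.001,-0.0786,0.002],[11.5,0.5,5,0.001,-0.0786,0.002],[11.5,0.5,5,0.001,-0.0786,0.002],[11.5,0.5,5,0.001,-0.0786,0.002],[11.5,0.5,5,0.001,-0.0786,0.002],[11.5,0.5,5,0.001,-0.0786,0.002],[0,0,0,0,0,0],[0,0,0,0,0,0]]'
python3 - <<'E'
from h import *
print(bot.get_obs()['joint_positions'].round(3))
y=.17; c,s=np.cos(y),np.sin(y); cor=np.array([561.5,-56,54]); b=np.array([-s,c,1])/2**.5
rows(tgt(cor+b*14,y,np.pi/4),8)
C=cam('wrist'); im=bot.capture('wrist'); np.savez('C2.npz',K=C[0],R=C[1],p=C[2])
x0=np.array([c,s,0]); up=np.array([0,0,1.]);l=np.array([-s,c,0])
pts=[cor+x0*a+v for a in(-22.5,22.5) for v in(0*l,100*l,100*l+12*up,60*up,60*up+12*l,24*l+12*up,12*l+24*up)]
im=cv2.resize(im,(768,576),interpolation=cv2.INTER_CUBIC).copy()
for p in proj(C,np.array(pts)): cv2.circle(im,tuple(int(v) for v in (p+.5)*1.5),3,(255,0,0),-1)
save(im,'w2.png')
E
```

```text
time: 4.1
tool_pos: [543.8, 48.9, 160.1]
tcp_rot: [-3.138, 0.784, 1.744]
contact_force: [-0.3, 1.4, 0.3]
grip_width: 91.9
finger_force: 0.0
[ 0.357  0.598  1.585 -0.814  1.268  0.566]
total shift [-3.000e-01 -1.000e-01  1.362e+02] rot [-0.001 -0.001  0.002]
row x8 [-0.0297, -0.0252, 17.0286, -0.0002, -0.0001, 0.0003] mid [552.   1. 112.]
```

View pics/w2.png

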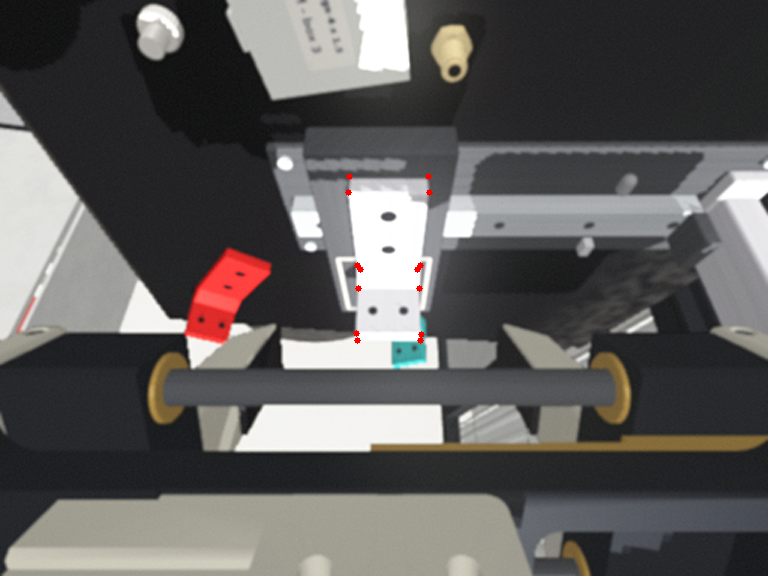

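The model points land on the bracket corners within about 2 px, for example the long-leg end at (349–430, 177–192). I descend along the bisector.

```bash
python3 -m jog '[[0,0,17,0,0,0],[0,0,17,0,0,0],[0,0,17,0,0,0],[0,0,17,0,0,0],[0,0,17,0,0,0],[0,0,0,0,0,0]]'
python3 - <<'E'
from h import *
print(bot.get_obs()['joint_positions'].round(3))
y=.17; c,s=np.cos(y),np.sin(y); cor=np.array([561.5,-56,54]); b=np.array([-s,c,1])/2**.5
rows(tgt(cor+b*14,y,np.pi/4),4)
E
```

```text
time: 4.75
tool_pos: [553.6, -13.7, 100.4]
tcp_rot: [-3.139, 0.785, 1.737]
contact_force: [-0.8, -0.2, -0.1]
grip_width: 91.5
finger_force: 0.0
[ 0.245  0.662  1.676 -0.908  1.105  0.636]
total shift [ 2.3  0.8 49.2] rot [-0.005 -0.    -0.003]
row x4 [0.5873, 0.1862, 12.3039, -0.0012, -0.0001, -0.0007] mid [557. -30.  82.]
```

Run:
```python
from h import *
y=.17; c,s=np.cos(y),np.sin(y); cor=np.array([561.5,-56,54]); b=np.array([-s,c,1])/2**.5
rows(tgt(cor+b*15,y,.70),5)
```

```text
total shift [ 2.3  0.8 48.2] rot [-0.005  0.085 -0.003]
row x5 [0.1404, 0.1476, 9.6563, -0.001, 0.017, -0.0006] mid [557. -30.  83.]
```

```bash
python3 -m jog '[[0.15,0.15,9.65,-0.001,0.017,0],[0.15,0.15,9.65,-0.001,0.017,0],[0.15,0.15,9.65,-0.001,0.017,0],[0.15,0.15,9.65,-0.001,0.017,0],[0.15,0.15,9.65,-0.001,0.017,0],[0,0,0,0,0,0],[0,0,0,0,0,0]]'
python3 - <<'E'
from h import *
print(bot.get_obs()['joint_positions'].round(3))
y=.17; c,s=np.cos(y),np.sin(y); cor=np.array([561.5,-56,54]); b=np.array([-s,c,1])/2**.5
rows(tgt(cor+b*15,y,.70),1)
E
```

```text
time: 5.45
tool_pos: [560.0, -43.8, 64.2]
tcp_rot: [3.139, 0.701, 1.74]
contact_force: [-0.2, -0.1, -0.0]
grip_width: 92.0
finger_force: 0.0
[ 0.153  0.679  1.712 -0.9    0.967  0.598]
total shift [-1.5 -0.6  0.8] rot [ 0.002  0.001 -0.001]
row x1 [-1.5298, -0.5945, 0.773, 0.0019, 0.0009, -0.0008] mid [560. -45.  64.]
```

```bash
python3 -m jog '[[-1.5,-0.6,0.5,0,0,0],[0,0,0,0,0,0],[0,0,0,0,0,0],[0,0,0,0,0,0],[0,0,0,0,0,0],[0,0,0,0,0,0],[0,0,0,0,0,0],[0,0,0,0,0,0],[0,0,0,0,0,0],[0,0,0,0,0,0]]' 0
python3 - <<'E'
from h import *
o=bot.get_obs();print(o['joint_positions'].round(3),o['moment'])
T=pose(); cor=np.array([561.5,-56,54,1]); q=np.linalg.inv(T)@cor; print('corner in tool',q.round(1))
for th in(.087,):
    v=q[:3]-R.from_rotvec([0,th,0]).as_matrix()@q[:3]; print(v.round(2))
E
```

```text
time: 6.45
tool_pos: [559.7, -45.0, 65.0]
tcp_rot: [3.139, 0.701, 1.74]
contact_force: [-0.8, 0.5, 1.1]
grip_width: 44.8
finger_force: 30.0
[ 0.151  0.677  1.714 -0.901  0.965  0.597] [ 0.25560539  0.24246363 -0.06567639]
corner in tool [-1.4 -0.1 15.5  1. ]
[-1.36  0.   -0.06]
```

```bash
python3 -m jog '[[-1.36,0,-0.06,0,0.087,0],[-1.36,0,-0.06,0,0.087,0],[0,0,0,0,0,0],[0,0,0,0,0,0]]'; python3 -m jog '[[-1.36,0,-0.06,0,0.087,0],[-1.36,0,-0.06,0,0.087,0],[0,0,0,0,0,0],[0,0,0,0,0,0]]';python3 - <<'E'
from h import *
o=bot.get_obs();print(o['joint_positions'].round(3),o['moment'])
print((pose()@[-1.4,-.1,15.5,1]).round(1))
E
```

```text
time: 6.85
tool_pos: [559.7, -47.7, 66.5]
tcp_rot: [3.139, 0.529, 1.739]
contact_force: [-1.0, 0.7, -1.4]
grip_width: 44.7
finger_force: 30.0
time: 7.25
tool_pos: [559.7, -49.5, 67.3]
tcp_rot: [3.141, 0.355, 1.741]
contact_force: [0.5, -0.8, -0.9]
grip_width: 44.9
finger_force: 30.0
[-0.031  0.582  1.689 -0.47   0.853  0.108] [-0.05139306 -0.00415444  0.02742723]
[560.7 -56.1  53.2   1. ]
```

```bash
python3 -m jog '[[0.3,0,0.8,0,0,0],[0,0,0,0,0,0],[0,0,0,0,0,0]]'; python3 -m jog '[[-1.36,0,-0.06,0,0.087,0],[-1.36,0,-0.06,0,0.087,0],[0,0,0,0,0,0],[0,0,0,0,0,0]]'
```

```text
time: 7.55
tool_pos: [560.2, -49.2, 67.1]
tcp_rot: [3.14, 0.355, 1.743]
contact_force: [-1.2, -3.4, 2.3]
grip_width: 44.4
finger_force: 30.0
time: 7.95
tool_pos: [561.2, -52.4, 68.1]
tcp_rot: [3.139, 0.182, 1.741]
contact_force: [0.9, -2.9, 2.2]
grip_width: 44.5
finger_force: 30.0
```

```bash
python3 -m jog '[[-1.36,0,-0.06,0,0.087,0],[-1.36,0,-0.06,0,0.087,0],[-1.36,0,-0.06,0,0.087,0],[-1.36,0,-0.06,0,0.087,0],[0,0,0,0,0,0],[0,0,0,0,0,0]]'; python3 -m jog '[[-1.36,0,-0.06,0,0.087,0],[-1.36,0,-0.06,0,0.087,0],[-1.36,0,-0.06,0,0.087,0],[0,0,0,0,0,0],[0,0,0,0,0,0]]';python3 - <<'E'
from h import *
o=bot.get_obs();print(o['joint_positions'].round(3),o['moment'])
print((pose()@[-1.4,-.1,15.5,1]).round(1))
E
```

```text
time: 8.55
tool_pos: [562.0, -56.5, 69.0]
tcp_rot: [3.14, -0.168, 1.742]
contact_force: [-0.2, -0.2, 9.2]
grip_width: 44.8
finger_force: 30.0
time: 9.05
tool_pos: [562.1, -59.9, 68.1]
tcp_rot: [-3.141, -0.431, 1.742]
contact_force: [-1.1, 0.9, 9.8]
grip_width: 44.7
finger_force: 30.0
[-0.44   0.696  1.479  0.369  1.246 -0.779] [0.58226603 0.23303714 0.03298226]
[561.1 -54.7  53.5   1. ]
```

```bash
python3 -m jog '[[-1.36,0,-0.2,0,0.087,0],[-1.36,0,-0.2,0,0.087,0],[-1.36,0,-0.2,0,0.087,0],[0,0,0,0,0,0],[0,0,0,0,0,0]]'; python3 -m jog '[[-1.36,0,-0.1,0,0.087,0],[0,0,0,0,0,0],[0,0,0,0,0,0]]';python3 - <<'E'
from h import *
o=bot.get_obs();print(o['joint_positions'].round(3),o['moment'])
print((pose()@[-1.4,-.1,15.5,1]).round(1))
C=cam('side'); im=bot.capture('side'); a=im[180:260,225:325]; save(cv2.resize(a,(750,600),interpolation=cv2.INTER_CUBIC),'s3.png')
E
```

```text
time: 9.55
tool_pos: [562.2, -63.5, 65.9]
tcp_rot: [-3.138, -0.693, 1.741]
contact_force: [-1.2, -0.3, 4.7]
grip_width: 44.3
finger_force: 30.0
time: 9.85
tool_pos: [562.4, -64.8, 64.8]
tcp_rot: [-3.138, -0.778, 1.741]
contact_force: [-0.4, 0.5, 3.7]
grip_width: 44.7
finger_force: 30.0
[-0.557  0.858  1.348  0.55   1.526 -0.925] [0.06387606 0.21349434 0.21575919]
[560.6 -55.1  52.8   1. ]
```

View pics/s3.png

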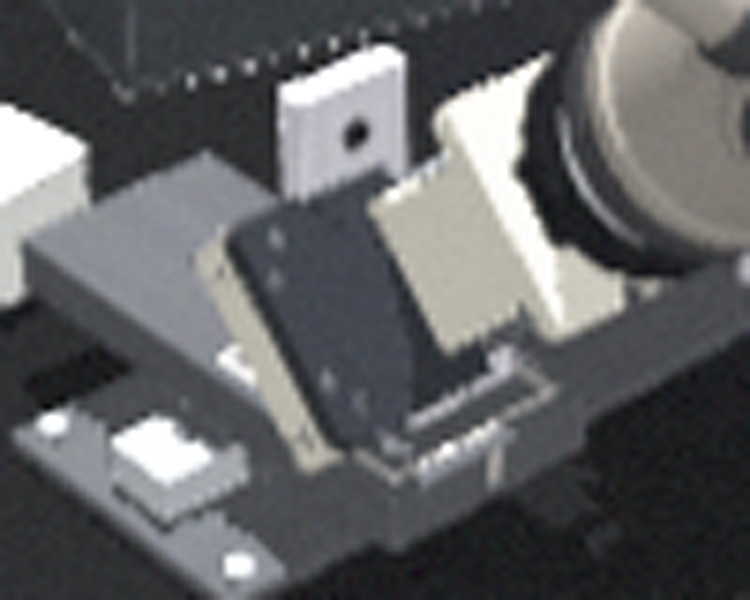

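The bracket is nearly upright, with the long leg at (345,120) in the crop and the short leg going into the outline. I do the last row and press lightly.

```bash
python3 -m jog '[[-1.36,0,-0.06,0,0.087,0],[0,0,0,0,0,0],[0,0,0,0,0,0]]';python3 - <<'E'
from h import *
o=bot.get_obs();print(o['joint_positions'].round(3),o['moment'],o['tcp_rot'])
print((pose()@[-1.4,-.1,15.5,1]).round(1))
E
```

```text
time: 10.2
tool_pos: [563.3, -66.0, 64.3]
tcp_rot: [-3.141, -0.865, 1.742]
contact_force: [0.9, 2.2, 3.4]
grip_width: 44.2
finger_force: 30.0
[-0.58   0.903  1.313  0.59   1.595 -0.947] [ 0.0956835  -0.12303541 -0.16180952] [-3.14128884 -0.86506878  1.74234399]
[561.4 -55.3  53.2   1. ]
```

```bash
python3 -m jog '[[0,0,0,0,0,0],[0,0,0,0,0,0],[0,0,0,0,0,0],[0,0,0,0,0,0],[0,0,0,0,0,0],[0,0,0,0,0,0]]' 90 && python3 -m jog '[[0,0,-5,0,0,0],[0,0,-10,0,0,0],[0,0,-15,0,0,0],[0,0,-20,0,0,0],[0,0,-25,0,0,0],[0,0,-25,0,0,0],[0,0,-25,0,0,0],[0,0,-25,0,0,0],[0,0,0,0,0,0],[0,0,0,0,0,0]]'
python3 - <<'E'
from h import *
print(bot.get_obs()['joint_positions'].round(3))
C=cam('scene'); a=bot.capture('scene')[165:265,210:310]; b=bot.capture('side')[180:280,215:315]
save(np.hstack([cv2.resize(x,(400,400),interpolation=cv2.INTER_CUBIC) for x in(a,b)]),'c4.png')
E
```

```text
time: 10.8
tool_pos: [563.5, -67.1, 64.5]
tcp_rot: [3.138, -0.865, 1.744]
contact_force: [-0.4, 0.5, -1.0]
grip_width: 82.0
finger_force: 0.0
time: 11.8
tool_pos: [582.7, -179.8, 161.7]
tcp_rot: [3.138, -0.865, 1.744]
contact_force: [-0.6, 0.1, -0.5]
grip_width: 82.5
finger_force: 0.0
[-0.693  0.915  0.976  0.556  1.922 -0.855]
```

View pics/c4.png

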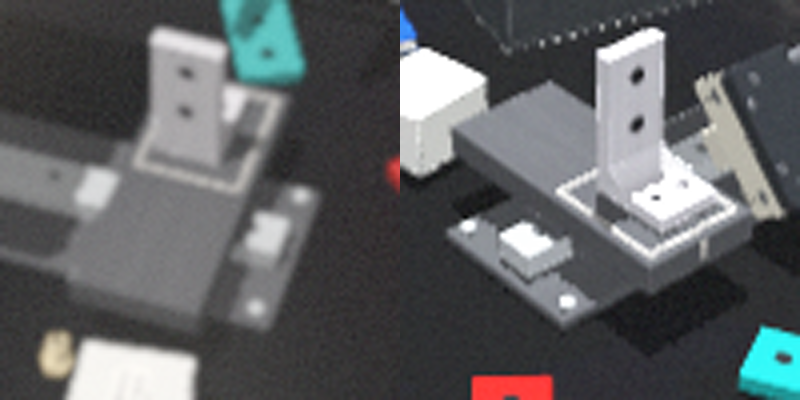

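The bracket stands in the outline: long leg upright at (190,90) in the left crop and (630,110) in the right, short leg inside the white line with the robot clear. Next is the push pose, leaned back, with the camera side toward the robot.

```bash
cat >> h.py <<'E'
yw=.19; X=np.array([np.cos(yw),np.sin(yw),0]); Y=np.array([-np.sin(yw),np.cos(yw),0]); Z=np.array([0,0,1.])
face=np.array([564,-84,0])-42.5*X+47*Y
def push(dx,z,b):
    T=np.eye(4); zt=np.sin(b)*X-np.cos(b)*Z; T[:3,:3]=np.stack([np.cross(Y,zt),Y,zt],1); T[:3,3]=face+dx*X+z*Z; return T
E
python3 - <<'E'
from h import *
print(face)
T=pose(); A=T.copy(); A[:3,3]=[540,-200,270]; rows(A,5); rows(push(-30,250,.5),18,A)
rows(push(-30,43,.5),10,push(-30,250,.5))
L=np.real(logm(np.linalg.inv(A)@push(-30,250,.5)))
print([ (A@expm(L*t))[:3,3].round(0).tolist() for t in(.25,.5,.75)])
E
```

```text
[513.38845194 -45.87230399   0.        ]
total shift [ 74.1 -45.3 -81.1] rot [-0.  0. -0.]
row x5 [14.8157, -9.0617, -16.2156, -0.0, 0.0, -0.0] mid [ 561. -189.  216.]
total shift [ 85.7 -29.9 131.7] rot [ 0.309 -1.049 -1.665]
row x18 [8.1403, 4.4562, 4.0905, 0.0172, -0.0583, -0.0925] mid [ 535. -113.  287.]
total shift [ 99.2   0.  181.7] rot [ 0. -0. -0.]
row x10 [9.9241, -0.0, 18.166, 0.0, -0.0, -0.0] mid [484. -52. 147.]
[[546.0, -157.0, 283.0], [535.0, -113.0, 287.0], [512.0, -76.0, 276.0]]
```

```bash
python3 -m jog '[[14.8,-9.1,-16.2,0,0,0],[14.8,-9.1,-16.2,0,0,0],[14.8,-9.1,-16.2,0,0,0],[14.8,-9.1,-16.2,0,0,0],[14.8,-9.1,-16.2,0,0,0],[0,0,0,0,0,0]]' 0 && python3 -m jog '[[8.1,4.5,4.1,0.0172,-0.0583,-0.0925],[8.1,4.5,4.1,0.0172,-0.0583,-0.0925],[8.1,4.5,4.1,0.0172,-0.0583,-0.0925],[8.1,4.5,4.1,0.0172,-0.0583,-0.0925],[8.1,4.5,4.1,0.0172,-0.0583,-0.0925],[8.1,4.5,4.1,0.0172,-0.0583,-0.0925],[8.1,4.5,4.1,0.0172,-0.0583,-0.0925],[8.1,4.5,4.1,0.0172,-0.0583,-0.0925],[8.1,4.5,4.1,0.0172,-0.0583,-0.0925]]' && python3 -m jog '[[8.1,4.5,4.1,0.0172,-0.0583,-0.0925],[8.1,4.5,4.1,0.0172,-0.0583,-0.0925],[8.1,4.5,4.1,0.0172,-0.0583,-0.0925],[8.1,4.5,4.1,0.0172,-0.0583,-0.0925],[8.1,4.5,4.1,0.0172,-0.0583,-0.0925],[8.1,4.5,4.1,0.0172,-0.0583,-0.0925],[8.1,4.5,4.1,0.0172,-0.0583,-0.0925],[8.1,4.5,4.1,0.0172,-0.0583,-0.0925],[8.1,4.5,4.1,0.0172,-0.0583,-0.0925],[0,0,0,0,0,0],[0,0,0,0,0,0]]'
python3 - <<'E'
from h import *
print(bot.get_obs()['joint_positions'].round(3))
rows(push(-30,120,.5),8); rows(push(-30,43,.5),6,push(-30,120,.5))
E
```

```text
time: 12.5
tool_pos: [539.9, -200.8, 272.9]
tcp_rot: [3.134, -0.862, 1.748]
contact_force: [1.3, 0.5, -0.3]
grip_width: 39.4
finger_force: 0.0
time: 13.4
tool_pos: [535.5, -112.7, 285.5]
tcp_rot: [2.841, -0.172, 2.596]
contact_force: [0.3, 0.6, 1.1]
grip_width: 0.2
finger_force: 0.0
time: 14.5
tool_pos: [484.9, -51.7, 249.9]
tcp_rot: [3.141, 0.5, -2.954]
contact_force: [0.6, -0.3, 0.3]
grip_width: 0.5
finger_force: 0.0
[-0.458  0.02   1.979  0.424  0.778 -2.466]
total shift [ 63.    0.3 113.6] rot [-0.001 -0.    -0.002]
row x8 [7.8798, 0.0445, 14.1945, -0.0001, -0.0001, -0.0003] mid [484. -52. 185.]
total shift [36.9  0.  67.6] rot [ 0. -0. -0.]
row x6 [6.1526, -0.0, 11.2623, 0.0, -0.0, -0.0] mid [484. -52.  81.]
```

```bash
python3 -m jog '[[7.9,0,14.2,0,0,0],[7.9,0,14.2,0,0,0],[7.9,0,14.2,0,0,0],[7.9,0,14.2,0,0,0],[7.9,0,14.2,0,0,0],[7.9,0,14.2,0,0,0],[7.9,0,14.2,0,0,0],[7.9,0,14.2,0,0,0],[0,0,0,0,0,0],[0,0,0,0,0,0]]'
python3 - <<'E'
from h import *
print(bot.get_obs()['joint_positions'].round(3))
rows(push(-30,43,.5),6)
C=cam('wrist'); im=bot.capture('wrist'); save(cv2.resize(im,(768,576),interpolation=cv2.INTER_CUBIC),'w5.png')
E
```

```text
time: 15.5
tool_pos: [485.2, -52.6, 120.4]
tcp_rot: [-3.141, 0.501, -2.952]
contact_force: [0.2, -0.9, -0.3]
grip_width: 0.5
finger_force: 0.0
[-0.461  0.239  2.179  0.78   0.426 -2.892]
total shift [38.1  1.4 67.4] rot [-0.001  0.001 -0.001]
row x6 [6.337, 0.2245, 11.234, -0.0002, 0.0002, -0.0001] mid [485. -52.  82.]
```

View pics/w5.png

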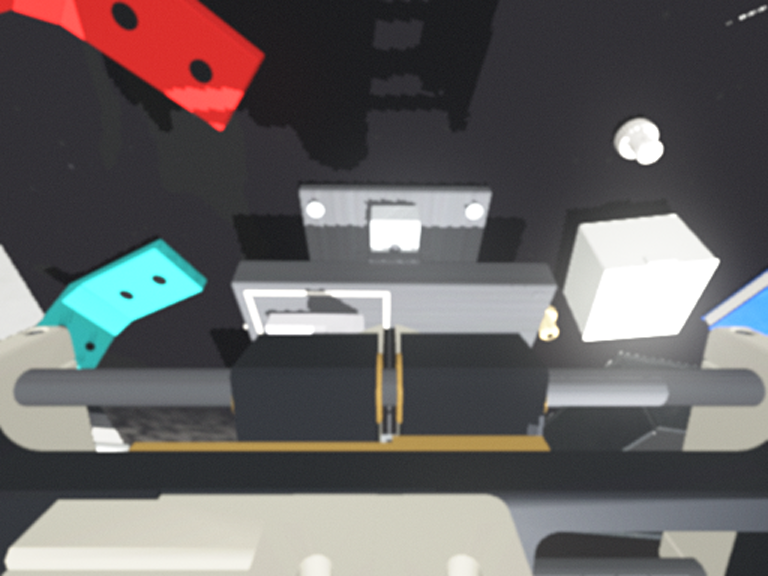

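The wrist view shows the deck's near face at rows 262–285, centred at column 394, the rail end stop at (395,230), and the bracket foot in the outline at (315,322). Joint 5 is getting near its lower limit, so I start with a smaller lean (0.3) and increase it further out.

```bash
python3 -m jog '[[0,0,0,0,0.05,0],[0,0,0,0,0.05,0],[0,0,0,0,0.05,0],[0,0,0,0,0.05,0],[0,0,0,0,0,0],[0,0,0,0,0,0]]'
python3 - <<'E'
from h import *
print(bot.get_obs()['joint_positions'].round(3))
rows(push(-28,80,.3),4);rows(push(-28,43,.3),4,push(-28,80,.3))
E
```

```text
time: 16.15
tool_pos: [484.7, -52.4, 120.9]
tcp_rot: [-3.139, 0.303, -2.951]
contact_force: [0.4, 0.1, -0.1]
grip_width: 0.4
finger_force: 0.0
[-0.369  0.272  2.021  0.278  0.606 -2.341]
total shift [10.9  1.1 39.4] rot [-0.002  0.003  0.   ]
row x4 [2.7079, 0.2635, 9.8563, -0.0006, 0.0008, 0.0001] mid [485. -52. 100.]
total shift [10.9  0.  35.3] rot [ 0. -0.  0.]
row x4 [2.7336, -0.0, 8.8369, 0.0, -0.0, 0.0] mid [486. -51.  61.]
```

```bash
python3 -m jog '[[2.7,0.3,9.8,0,0,0],[2.7,0.3,9.8,0,0,0],[2.7,0.3,9.8,0,0,0],[2.7,0.3,9.8,0,0,0],[0,0,0,0,0,0]]'
python3 -m jog '[[2.7,0,8.8,0,0,0],[2.7,0,8.8,0,0,0],[2.7,0,8.8,0,0,0],[2.7,0,8.8,0,0,0],[0,0,0,0,0,0]]'
python3 - <<'E'
from h import *
print(bot.get_obs()['joint_positions'].round(3))
rows(push(-28,43,.3),1);rows(push(-12,43,.3),2)
E
```

```text
time: 16.65
tool_pos: [484.2, -50.7, 77.7]
tcp_rot: [3.141, 0.298, -2.953]
contact_force: [0.3, -0.2, 0.0]
grip_width: 0.5
finger_force: 0.0
time: 17.15
tool_pos: [484.6, -50.9, 41.3]
tcp_rot: [-3.141, 0.299, -2.952]
contact_force: [0.3, 0.7, 0.4]
grip_width: 0.3
finger_force: 0.0
[-0.365  0.431  2.1    0.424  0.386 -2.501]
total shift [-1.6 -0.5 -1.2] rot [-0.001 -0.001 -0.001]
row x1 [-1.618, -0.5408, -1.2411, -0.0005, -0.001, -0.0006] mid [485. -51.  42.]
total shift [-16.9  -0.5   3.5] rot [-0.001 -0.001 -0.001]
row x2 [-8.4535, -0.2662, 1.7381, -0.0003, -0.0005, -0.0003] mid [493. -49.  42.]
```

```bash
python3 -m jog '[[-8.2,-0.3,0.9,0,0,0],[-7,-0.2,1.2,0,0,0],[-2.9,0,0.9,0,0,0],[-2.9,0,0.9,0,0,0],[0,0,0,0,0,0]]'
python3 -m jog '[[-2.9,0,0.9,0,0,0],[-2.9,0,0.9,0,0,0],[-2.9,0,0.9,0,0,0],[-2.9,0,0.9,0,0,0],[-2.9,0,0.9,0,0,0],[-2.9,0,0.9,0,0,0]]'
python3 - <<'E'
from h import *
print(bot.get_obs()['joint_positions'].round(3)); p=pose()[:3,3]-face; print((p@X).round(1),(p@Y).round(1),p[2].round(1))
E
```

```text
time: 17.65
tool_pos: [506.0, -47.6, 45.2]
tcp_rot: [-3.14, 0.3, -2.951]
contact_force: [-2.3, -0.6, 0.5]
grip_width: 0.3
finger_force: 1.0
time: 18.25
tool_pos: [524.6, -44.2, 45.3]
tcp_rot: [-3.14, 0.301, -2.952]
contact_force: [-0.8, -0.8, 0.5]
grip_width: 0.4
finger_force: 0.9
[-0.317  0.468  1.998  0.348  0.431 -2.377]
11.3 -0.5 45.3
```

```bash
python3 -m jog '[[-4.8,0.05,1.6,0,0,0],[-4.8,0.05,1.6,0,0,0],[-4.8,0.05,1.7,0,0,0],[-4.8,0.05,1.7,0,0,0],[-4.8,0.05,1.7,0,0,0],[-4.8,0.05,1.7,0,0,0],[-4.8,0.05,1.7,0,0,0],[-4.8,0.05,1.7,0,0,0],[-4.8,0.05,1.7,0,0,0],[-4.8,0.05,1.7,0,0,0]]'
python3 - <<'E'
from h import *
print(bot.get_obs()['joint_positions'].round(3)); T=pose();p=T[:3,3]-face; print((p@X).round(1),(p@Y).round(1),p[2].round(1))
rows(push(p@X+50,43,.5),12)
E
```

```text
time: 19.25
tool_pos: [574.5, -34.0, 43.4]
tcp_rot: [-3.14, 0.301, -2.952]
contact_force: [-1.7, -1.6, 2.1]
grip_width: 0.4
finger_force: 1.1
[-0.264  0.532  1.87   0.281  0.483 -2.257]
62.2 0.1 43.4
total shift [-47.6  -0.1  15.3] rot [-0.002 -0.199  0.   ]
row x12 [-3.8424, -0.0071, 1.6296, -0.0001, -0.0166, 0.0] mid [599. -29.  42.]
```

```bash
python3 -m jog '[[-4,0,1.5,0,-0.0125,0],[-4,0,1.5,0,-0.0125,0],[-4,0,1.5,0,-0.0125,0],[-4,0,1.6,0,-0.0125,0],[-4,0,1.6,0,-0.0125,0],[-4,0,1.6,0,-0.0125,0],[-4,0,1.6,0,-0.0125,0],[-3.9,0,1.7,0,-0.0125,0],[-3.9,0,1.7,0,-0.0125,0],[-3.9,0,1.8,0,-0.0125,0],[-3.9,0,1.8,0,-0.0125,0],[-3.9,0,1.8,0,-0.0125,0]]'
python3 - <<'E'
from h import *
print(bot.get_obs()['joint_positions'].round(3)); T=pose();p=T[:3,3]-face; print((p@X).round(1),(p@Y).round(1),p[2].round(1))
C=cam('scene'); a=bot.capture('scene')[115:265,150:300]; b=bot.capture('side')[140:290,225:375]
save(np.hstack([cv2.resize(x,(400,400),interpolation=cv2.INTER_CUBIC) for x in(a,b)]),'c6.png')
rows(push(158,42,.45),10)
E
```

```text
time: 20.45
tool_pos: [624.8, -24.5, 42.1]
tcp_rot: [-3.14, 0.452, -2.951]
contact_force: [-1.6, -1.0, -0.6]
grip_width: 0.2
finger_force: 1.0
[-0.259  0.574  1.864  0.589  0.344 -2.541]
113.4 -0.0 42.1
total shift [-40.   -0.   19.5] rot [-0.002  0.002 -0.   ]
row x10 [-3.9973, -0.0043, 1.946, -0.0002, 0.0002, -0.0] mid [647. -20.  42.]
```

View pics/c6.png

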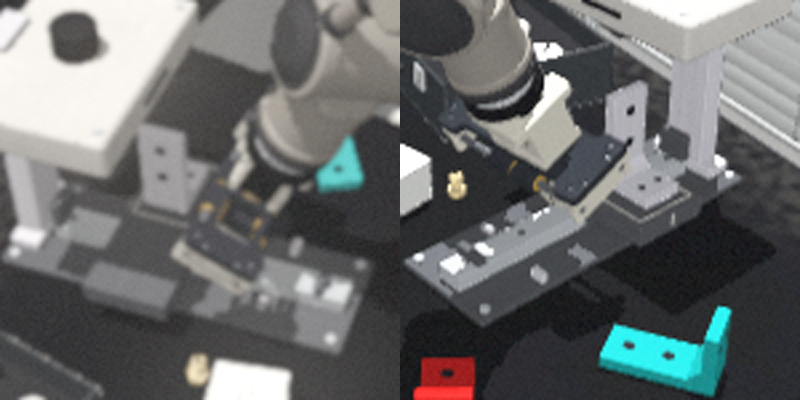

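The bracket still stands in the outline at (625,140) in the right crop, and the gripper stays clear of the hood. I continue slowly.

```bash
python3 -m jog '[[-3.6,0,1.7,0,0,0],[-3.6,0,1.7,0,0,0],[-3.6,0,1.7,0,0,0],[-3.6,0,1.7,0,0,0],[-3.6,0,1.7,0,0,0],[-3.6,0,1.7,0,0,0],[-3.6,0,1.7,0,0,0],[-3.6,0,1.7,0,0,0],[-3.6,0,1.7,0,0,0],[-3.6,0,1.7,0,0,0],[-3.6,0,1.7,0,0,0]]'
python3 -m jog '[[-1.8,0,0.9,0,0,0],[-1.8,0,0.9,0,0,0],[-1.8,0,0.9,0,0,0]]'
python3 -m jog '[[-1.8,0,0.9,0,0,0],[-1.8,0,0.9,0,0,0]]'
python3 - <<'E'
from h import *
print(bot.get_obs()['joint_positions'].round(3)); T=pose();p=T[:3,3]-face; print((p@X).round(1),(p@Y).round(1),p[2].round(1))
E
```

```text
time: 21.65
tool_pos: [667.9, -16.1, 42.7]
tcp_rot: [-3.14, 0.451, -2.951]
contact_force: [-2.3, -2.4, -1.2]
grip_width: 0.3
finger_force: 1.1
time: 21.95
tool_pos: [672.7, -15.3, 42.4]
tcp_rot: [-3.14, 0.45, -2.952]
contact_force: [-4.7, -2.8, 0.5]
grip_width: -0.0
finger_force: 2.4
time: 22.15
tool_pos: [678.3, -14.3, 43.2]
tcp_rot: [-3.139, 0.453, -2.951]
contact_force: [-0.2, -0.6, 0.3]
grip_width: 0.7
finger_force: 0.0
[-0.215  0.637  1.716  0.448  0.403 -2.355]
167.9 -0.2 43.2
```

```bash
python3 -m jog '[[-0.9,0,0.45,0,0,0],[-0.9,0,0.45,0,0,0],[0,0,0,0,0,0]]'
python3 -m jog '[[-0.9,0,0.45,0,0,0],[-0.9,0,0.45,0,0,0],[0,0,0,0,0,0]]'
python3 -m jog '[[-0.9,0,0.45,0,0,0],[0,0,0,0,0,0]]'
```

```text
time: 22.45
tool_pos: [679.7, -13.8, 42.8]
tcp_rot: [-3.139, 0.452, -2.951]
contact_force: [0.2, 0.4, 0.4]
grip_width: 0.6
finger_force: 0.2
time: 22.75
tool_pos: [681.5, -13.5, 42.6]
tcp_rot: [-3.14, 0.451, -2.951]
contact_force: [-0.8, 0.1, 0.8]
grip_width: 0.2
finger_force: 0.5
time: 22.95
tool_pos: [682.5, -13.3, 42.5]
tcp_rot: [-3.14, 0.451, -2.951]
contact_force: [-0.8, -0.8, 0.3]
grip_width: 0.1
finger_force: 0.5
```

```bash
python3 -m jog '[[4.5,0,-2.2,0,0,0],[9,0,-4.3,0,0,0],[9,0,-4.3,0,0,0],[9,0,-6,0,0,0],[9,0,-12,0,0,0],[9,0,-20,0,0,0],[9,0,-25,0,0,0],[9,0,-25,0,0,0],[9,0,-25,0,0,0],[9,0,-25,0,0,0],[0,0,0,0,0,0],[0,0,0,0,0,0]]'
python3 - <<'E'
from h import *
print(bot.get_obs()['joint_positions'].round(3)); T=pose();p=T[:3,3]-face; print((p@X).round(1),(p@Y).round(1),p[2].round(1))
a=bot.capture('scene')[115:265,150:300]; b=bot.capture('side')[130:280,240:390]
save(np.hstack([cv2.resize(x,(400,400),interpolation=cv2.INTER_CUBIC) for x in(a,b)]),'c7.png')
C=cam('side'); f=face+np.array([0,0,54])
for d in(174,180,183): print(d,[((proj(C,f+X*d+Y*v)[0]+.4-[240,130])*8/3).round(0).tolist() for v in(-98,98)])
E
```

```text
time: 24.15
tool_pos: [543.4, -40.2, 139.6]
tcp_rot: [-3.139, 0.453, -2.952]
contact_force: [-0.4, 0.3, -0.6]
grip_width: 0.6
finger_force: 0.0
[-0.346  0.293  1.984  0.467  0.514 -2.475]
30.6 -0.1 139.6
174 [[237.0, 233.0], [98.0, 154.0]]
180 [[242.0, 231.0], [102.0, 153.0]]
183 [[244.0, 230.0], [104.0, 152.0]]
```

View pics/c7.png

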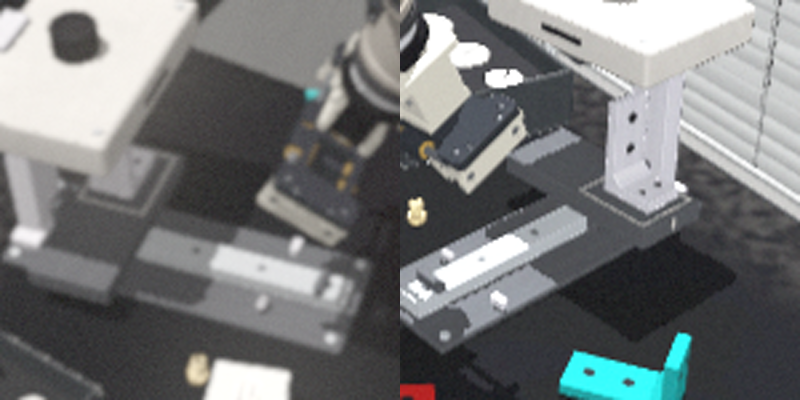

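The carrier is under the hood, with its near-right deck corner at about (642,238), as predicted for 180 mm of travel. The force trace showed the detent snap, and the bracket stands in the outline at (640,150) with the robot clear.

```bash
python3 -c "
from plant import bot
print(bot.close_job())"
```

```text
the job is handed in; nothing more can be done
None
```

I tipped the bracket over its corner so it stands on its short leg inside the outline, pushed the carrier under the hood into the inspection detent, left the small parts alone, and handed the job in at about 24 s with the robot clear.

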